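# Clamp the printer's build plate

### The arm

A 6-joint arm with a two-finger parallel gripper is mounted at the origin on the work surface. World frame = base frame: x ahead of the robot, y to its left, z up, the work surface at z = 0. Lengths are in m, angles in degrees, forces in N, time in s.
With the tool pointing down it reaches from about 0.425 to 1.125 m from the base axis. Payload 14.9 kg.
Tool frame: the origin (TCP) lies at the very end of the fingers, on their centre line; the grasp point (between the pads) lies 19 mm behind it; z points along the fingers, y is the line along which they close (so a half turn about z gives the same grasp; the last joint's range is limited). The gripper opens to 91 mm and grips with 3 to 60 N. Pads are 32 mm wide; open, the fingers measure 118 mm over their backs; the gripper's body (76 mm by 178 mm) begins 60 mm behind the grasp point.
Start: joints at [-79.2, 21.709, 99.362, -0, 58.929, -1.908], TCP at [0.154, -0.683, 0.214] pointing down, gripper open.
Joint ranges: [-158.91, 158.91], [-42.39, 125.64], [0.06, 152.35], [-60.88, 240.88], [17.5, 164.5], [-176.32, 176.32]. Speed limits (degrees/s): [108.29, 108.29, 136.94, 180, 180, 180].

### API

Orientations are given as [roll, pitch, yaw] about the fixed x, y, z axes, in that order (R = Rz(yaw) Ry(pitch) Rx(roll)).
In Python, from bench import r gives the robot as it stands.
- The arm moves only by the shell command python3 jog.py 'ROWS' [OPENING]. ROWS is a JSON list of rows, 1 to 8 of them, each of 6 numbers: dx, dy, dz in m, then a rotation vector rx, ry, rz in degrees; each row is the pose to reach, as a shift and turn from the pose commanded when the command began, along the tool's axes at that moment; what a row does not reach only later rows make up. A row lasts 1/8 s, in which the tool goes at most 0.0625 m and 10.7 degrees, less where a joint would pass 70% of its speed; a pose out of reach is approached as far as the arm can. OPENING is the opening from 0.0 (shut) to 1.0 (fully open), set as the command begins (- or left out keeps the last). The fingers move at their own pace and stop on an object; the grip force is fixed at half the most. Time passes only in rows, so rows that do not move let the fingers close. It prints the time, the measured TCP pose, the force, the opening and the grip force at its end.
- r.get_state(): the state, without advancing time (a new reading comes with each control period).
- r.grab_frame(name): name is "scene" or "top"; returns the picture (384x512x3 uint8, red, green, blue); there is no depth.
- r.get_calibration(name): a dict with "vertical_fov" (degrees; the focal length in pixels is half the picture's height over the tangent of half this angle, whatever the lens; pixels are square), "cx", "cy" (the principal point, pixels), "cam_to_world" (4x4, takes a point from camera to world coordinates). Camera axes: x right, y up, looking along -z (the intrinsics and any distortion apply to the point x, -y, -z); pixel columns grow to the right and rows downward; lengths in m; the calibration is good to about 2 mm. A picture is of the moment at which its call begins. get_calibration takes no time and is no camera call.
- r.finish_job(): hands the job in; it is judged then, once.
The state is a dict: "t": time; "q": joint angles; "dq": joint speeds; "joint_efforts": joint torques, N m; "tcp_pos": TCP position; "eef_rot": TCP orientation; "force": force on the tool from outside, world axes, zero at the start; "wrist_torque": the same for the moment, N m; "grip_width": opening from 0.0 (shut) to 1.0 (fully open); "grasp_force": force on a finger pad.
Only numpy, scipy, OpenCV 4.12 (cv2) and the standard library are available. Lean on these libraries where they do the work, as an engineer would, in place of code of your own. Each camera call takes 0.05 s, during which the arm holds its last target. There are 200 camera calls.

### The job

The build plate of this 3D printer lies on its bed but has not been pushed home. Push it by its upturned tab all the way back against the two end stops, then flip both clamp levers inward past centre so that they snap over and hold the plate down. Only push with the fingertips: do not pinch or lift anything, do not snap a clamp over before the plate is home, leave the glue stick, the printed ring and the scraper where they are, and finish with the hand clear.

Things in the scene. Friction and masses are not known exactly. Their poses are not given: they have to be found in the camera images.
- bed: Fixed aluminium printer bed, 260 (x) by 300 (y) mm, top face 35 mm above the table; origin on the table under its centre. +x points away from the robot to the end stops (yaw within 0.3 rad), +y left. On its top: side guides along x, inner faces at y = +-79 mm, 8 mm high; two end stops, faces at x = +75 mm, y = +-50 mm, 12 mm high; a lever clamp each side, pivot at x = 0, y = +-106 mm, z = 55 mm.
- plate: Loose black build plate, 150 x 150 x 6 mm, about 0.45 kg, flat on the bed between the guides (4 mm play each side); origin at the centre of its underside, axes like the bed's. Starts 20 to 45 mm short of the stops; home is bed x = 0. An upturned bare-steel tab on the edge nearest the robot, 50 mm wide, 4 mm thick, 16 mm above its top face, is for pushing. It slides with about 2 to 6 N of friction.
- plate_tab (a point): Centre of the tab's near face, at (-75, 0, +14) mm in the plate's frame; with the plate on the bed this is 49 mm above the table, the tab's foot at 41 mm and its top edge at 57 mm.
- clamp_left (a joint): Left (bed +y) clamp, rad: 0 = open, lever leaning 0.55 rad outward, pad arm raised; about 1.1 = clamped, lever leaning 0.55 rad inward over the plate, rubber pad pressing on the plate. 0.55 is centre: a spring drives it away from there to the side it is on. Starting it over takes a level push of about 6 to 11 N at the ball, less towards centre.
- clamp_right (a joint): Right clamp (bed -y side), the mirror image with the same values: 0 = open, leaning outward to -y; about 1.1 = clamped, leaning inward to +y.
- clamp_left_tip (a point): Centre of the 22 mm black ball on the left lever (10 mm rod, ball 75 mm from the pivot, turning about the bed's x). Open: bed y = +145 mm, 119 mm above the table; at centre: +106 mm, 130 mm high; clamped: +67 mm, 119 mm high; always at bed x = 0. Pushing it inward (bed -y) flips the clamp.
- clamp_right_tip (a point): The same ball on the right lever, mirrored: open at (0, -145) mm in the bed frame; flips when pushed towards bed +y.
- gluestick: Bystander: upright glue stick, 30 mm in diameter, 100 mm tall, beside the bed; origin at the centre of its underside.
- print: Bystander: printed dark ring lying flat beside the bed, 64 mm in diameter, 22 mm tall; origin at the centre of its underside.
- scraper: Bystander: scraper 190 mm long lying flat on the table beside the bed, along its x axis; origin at the middle underneath.

How it is judged:
By the outcome, as a careful person would: the job done as asked, in the order asked, and still so for the second after the job is handed in, with the robot touching nothing.
It also fails if it takes over 54 s, if anything falls off the work surface, if the arm or the gripper's body presses on something with over 40 N, if the wrist force passes 120 N, or if a joint passes its speed limit or range.

## Working session

There is one attempt and no reset: what is moved stays moved. The work goes in short steps, Python scripts to look and compute and a shell command to move; the robot and the scene stay as the last step left them, time stands still between calls to the robot, and variables do not carry over. Pictures are saved under pics/ and viewed, at most 10 in all, crops included, and the job is handed in when it is done.

```bash
ls; mkdir -p pics; python3 - <<'E'
from bench import r
import cv2
for n in("scene","top"):
    cv2.imwrite(f"pics/{n}0.png",r.grab_frame(n)[:,:,::-1]); print(n,r.get_calibration(n))
s=r.get_state();print(s["t"],s["tcp_pos"],s["eef_rot"],s["force"])
E
```

```text
bench.py
jog.py
pics
scene {'vertical_fov': 48.583778412805216, 'cx': 254.8968304963334, 'cy': 188.5545017838322, 'cam_to_world': array([[-0.41597063, -0.48339828,  0.77025615,  1.29832641],
       [ 0.90919164, -0.23822169,  0.34149816,  0.31390474],
       [ 0.0184121 ,  0.84236366,  0.5385949 ,  0.60303738],
       [ 0.        ,  0.        ,  0.        ,  1.        ]])}
top {'vertical_fov': 57.851104003869324, 'cx': 257.84017545909745, 'cy': 194.41475973668676, 'cam_to_world': array([[-0.00122943,  0.98922611, -0.14639051,  0.47005077],
       [-0.99999687, -0.00153521, -0.00197589, -0.00737629],
       [-0.00217934,  0.14638763,  0.98922491,  0.75407128],
       [ 0.        ,  0.        ,  0.        ,  1.        ]])}
0.1 [ 0.15392953 -0.68248456  0.21334896] [-1.79942714e+02 -2.65978622e-03  1.27083511e+01] [-0.34200069  0.86037552  0.02969985]
```

View pics/scene0.png

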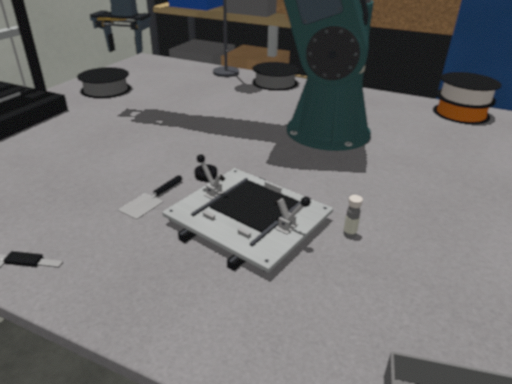

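View pics/top0.png

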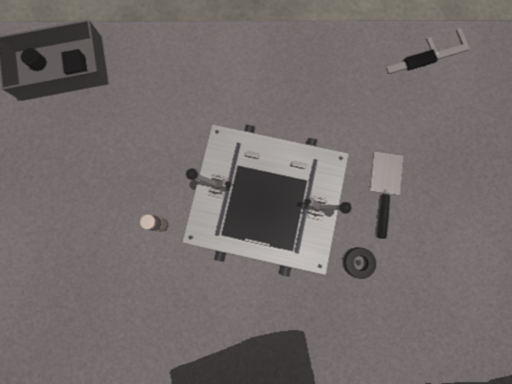

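The top view shows the bed's corners near (213,126), (348,153), (327,273) and (184,244). The left ball is at (192,174), the right ball at (346,208) and the tab at (258,242). The glue stick is left of the bed, and the ring and scraper are to its right. Next I'll measure these.

```bash
cat > h.py <<'E'
import numpy as np,cv2
from bench import r
def ray(n,uv,z):
    c=r.get_calibration(n);M=c["cam_to_world"];f=192/np.tan(np.radians(c["vertical_fov"]/2))
    d=M[:3,:3]@np.array([(uv[0]-c["cx"])/f,-(uv[1]-c["cy"])/f,-1]);o=M[:3,3]
    return o+d*(z-o[2])/d[2]
E
python3 - <<'E'
from h import *
im=cv2.imread("pics/top0.png");g=cv2.cvtColor(im,6)
m=((g>135)*255).astype(np.uint8)
m=cv2.morphologyEx(m,cv2.MORPH_CLOSE,np.ones((9,9)))
c=max(cv2.findContours(m,0,2)[0],key=cv2.contourArea)
b=cv2.boxPoints(cv2.minAreaRect(c));a=cv2.approxPolyDP(cv2.convexHull(c),8,True)[:,0]
print(cv2.contourArea(c),b,a)
P=np.array([ray("top",p,.035)[:2] for p in a]);print(P)
print("edges",np.linalg.norm(P-np.roll(P,-1,0),axis=1),"c",P.mean(0))
k=cv2.resize(im[115:285,145:385],None,fx=3.3,fy=3.3,interpolation=cv2.INTER_CUBIC)
cv2.imwrite("pics/crop0.png",k)
for uv in((192,174),(346,208)):print("ball",ray("top",uv,.119))
print("tab",ray("top",(258,242),.057),"glue",ray("top",(148,222),.1),"ring",ray("top",(360,263),.01))
E
```

```text
17275.0 [[182.05746 242.17424]
 [209.23964 121.79605]
 [352.60696 154.16933]
 [325.4248  274.54752]] [[212 125]
 [348 154]
 [324 274]
 [183 242]]
[[ 0.72794246  0.09273067]
 [ 0.66308646 -0.1978685 ]
 [ 0.41352085 -0.13956491]
 [ 0.47801395  0.14772044]]
edges [0.29774851 0.25628558 0.29443545 0.25590649] c [ 0.57064093 -0.02424557]
ball [0.60270545 0.11662088 0.119     ]
ball [ 0.53856497 -0.16794834  0.119     ]
tab [ 0.47758342 -0.0061841   0.057     ] glue [0.51467696 0.20074056 0.1       ] ring [ 0.43408363 -0.22046475  0.01      ]
```

View pics/crop0.png

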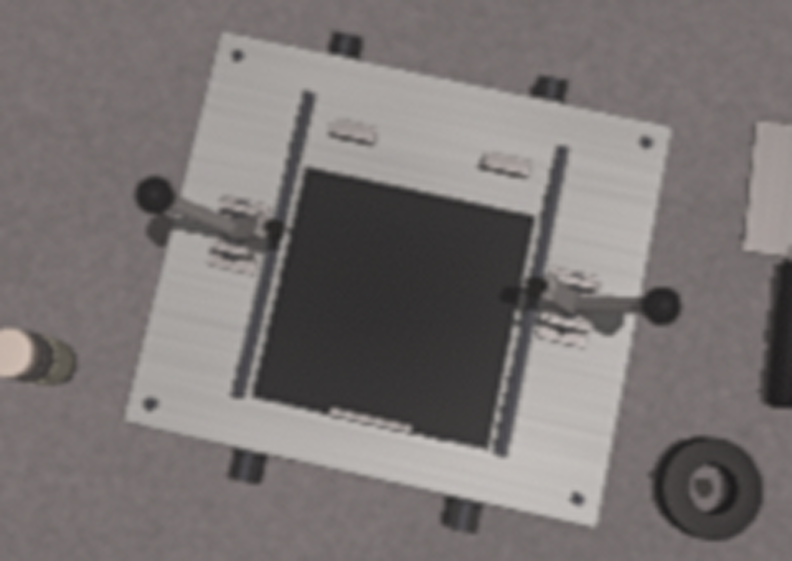

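Bed edges come out at 297 and 256 mm against 300 and 260. The balls are 292 mm apart against 290, and their midpoint is 1.5 mm from the bed's centre. Yaw is -12.7°. The tab sits at bed x ≈ -95 mm, so the gap is about 21 mm. I'll close the fingers and move to a point in front of the tab.

```bash
cat >> h.py <<'E'
from scipy.spatial.transform import Rotation as R
Y=-12.7;C=np.array([.5706,-.025]);B=R.from_euler("z",Y,degrees=True).as_matrix()[:2,:2]
def togo(bx,by,z,yaw=Y):
    s=r.get_state();T=R.from_euler("xyz",s["eef_rot"],degrees=True);p=np.array(s["tcp_pos"])
    w=np.r_[C+B@[bx,by],z];G=R.from_euler("xyz",[180,0,yaw],degrees=True)
    print("target",w.round(4),"rows",T.inv().apply(w-p).round(4),(T.inv()*G).as_rotvec(True).round(2),
      "at bed",(B.T@(p[:2]-C)).round(4),p[2].round(4),"F",np.round(s["force"],1),s["t"])
E
T='[0.383,-0.306,0,0,0,25.4]'; python3 jog.py '[[0.383,-0.306,0,0,0,25.4],[0.383,-0.306,0,0,0,25.4],[0.383,-0.306,0,0,0,25.4],[0.383,-0.306,0,0,0,25.4],[0.383,-0.306,0,0,0,25.4],[0.383,-0.306,0,0,0,25.4],[0.383,-0.306,0,0,0,25.4],[0.383,-0.306,0,0,0,25.4]]' 0
python3 -c "
from h import *
togo(-.135,0,.2)"
```

```text
t: 1.1
tcp_pos: [0.4613, -0.2981, 0.2139]
eef_rot: [-180.0, 0.0, -12.7]
force: [0.0, -2.0, 0.2]
grip_width: 0.152
grasp_force: 0.0
target [0.4389 0.0047 0.2   ] rows [-0.0882 -0.2905  0.0139] [-0.    0.    0.04] at bed [-0.0466 -0.2905] 0.2139 F [ 0.  -2.   0.2] 1.1
```

```bash
python3 jog.py '[[-0.088,-0.29,0,0,0,0],[-0.088,-0.29,0,0,0,0],[-0.088,-0.29,0,0,0,0],[-0.088,-0.29,0,0,0,0],[-0.088,-0.29,0,0,0,0],[-0.088,-0.29,0,0,0,0],[-0.088,-0.29,0.08,0,0,0],[-0.088,-0.29,0.11,0,0,0]]' 0
python3 - <<'E'
from h import *
togo(-.135,0,.046)
for n in("scene","top"):cv2.imwrite(f"pics/{n}1.png",r.grab_frame(n)[:,:,::-1])
k=np.hstack([cv2.resize(cv2.imread("pics/top1.png")[100:300,150:400],(400,320)),cv2.resize(cv2.imread("pics/scene1.png")[120:280,140:340],(400,320))])
cv2.imwrite("pics/b1.png",k)
E
```

```text
t: 2.1
tcp_pos: [0.438, 0.0015, 0.1025]
eef_rot: [180.0, -0.0, -12.7]
force: [1.3, 0.4, -0.7]
grip_width: 0.006
grasp_force: 0.0
target [0.4389 0.0047 0.046 ] rows [ 0.0002 -0.0033  0.0565] [ 0.   -0.03 -0.  ] at bed [-0.1352 -0.0033] 0.1025 F [ 1.3  0.4 -0.7] 2.1
```

View pics/b1.png

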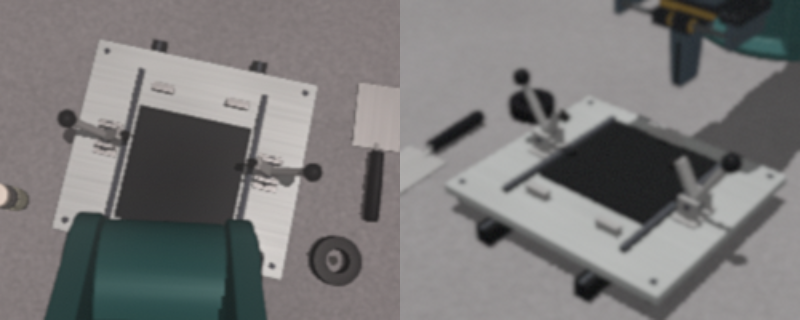

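The hand is in front of the tab, with the fingers above the table and clear of the bed. I'll lower it and push gently.

```bash
python3 jog.py '[[0,0,0.03,0,0,0],[0,-0.001,0.056,0,0,0],[0,-0.001,0.056,0,0,0],[0.008,-0.001,0.056,0,0,0],[0.014,-0.001,0.056,0,0,0],[0.018,-0.001,0.056,0,0,0],[0.022,-0.001,0.056,0,0,0],[0.026,-0.001,0.056,0,0,0]]'
python3 -c "
from h import *
togo(-.09,0,.046)"
```

```text
t: 3.2
tcp_pos: [0.4635, -0.0026, 0.0479]
eef_rot: [180.0, 0.1, -12.7]
force: [-3.3, 1.3, 1.7]
grip_width: 0.004
grasp_force: 1.8
target [ 0.4828 -0.0052  0.046 ] rows [ 0.0195 -0.0017  0.0019] [0.01 0.06 0.01] at bed [-0.1095 -0.0017] 0.0479 F [-3.3  1.3  1.7] 3.2
```

```bash
python3 jog.py '[[0.003,0,0,0,0,0],[0.006,0,0,0,0,0],[0.009,0,0,0,0,0],[0.012,0,0,0,0,0]]'
python3 jog.py '[[0.002,0,0,0,0,0],[0.004,0,0,0,0,0]]'
python3 jog.py '[[0.002,0,0,0,0,0],[0.002,0,0,0,0,0]]'
python3 -c "
from h import *
togo(-.09,0,.046)"
```

```text
t: 3.7
tcp_pos: [0.4757, -0.0053, 0.0479]
eef_rot: [-180.0, -0.0, -12.7]
force: [-1.1, 0.6, -1.4]
grip_width: 0.005
grasp_force: 0.7
t: 3.95
tcp_pos: [0.4794, -0.0061, 0.0479]
eef_rot: [180.0, 0.0, -12.7]
force: [-2.3, 0.2, 0.5]
grip_width: 0.007
grasp_force: 1.1
t: 4.2
tcp_pos: [0.4806, -0.0065, 0.0478]
eef_rot: [180.0, 0.1, -12.7]
force: [-5.9, 1.7, 3.9]
grip_width: 0.002
grasp_force: 3.1
target [ 0.4828 -0.0052  0.046 ] rows [ 0.0019 -0.0017  0.0018] [0.01 0.1  0.  ] at bed [-0.0919 -0.0017] 0.0478 F [-5.9  1.7  3.9] 4.2
```

```bash
for i in 1 2; do python3 jog.py '[[0.001,0,0,0,0,0],[0.002,0,0,0,0,0],[0.002,0,0,0,0,0]]'; done
```

```text
t: 4.58
tcp_pos: [0.4806, -0.0066, 0.0474]
eef_rot: [180.0, 0.3, -12.7]
force: [-15.4, 5.3, 12.1]
grip_width: 0.007
grasp_force: 8.2
t: 4.95
tcp_pos: [0.4807, -0.0067, 0.047]
eef_rot: [179.9, 0.5, -12.7]
force: [-24.6, 8.3, 19.8]
grip_width: 0.007
grasp_force: 13.0
```

Force has risen to about 25 N with no further motion at bed x ≈ -92 mm, which matches home. I'll back off, rise and look.

```bash
python3 jog.py '[[-0.012,0,0,0,0,0],[-0.03,0,0,0,0,0],[-0.03,0,-0.05,0,0,0],[-0.03,0,-0.11,0,0,0],[-0.03,-0.06,-0.14,0,0,0],[-0.03,-0.12,-0.14,0,0,0],[-0.03,-0.18,-0.14,0,0,0],[-0.03,-0.24,-0.14,0,0,0]]'
python3 jog.py '[[0,-0.06,0,0,0,0],[0,-0.06,0,0,0,0],[0,-0.06,0,0,0,0]]'
python3 - <<'E'
from h import *
im=r.grab_frame("top")[:,:,::-1]
cv2.imwrite("pics/c2.png",cv2.resize(im[115:285,145:385],None,fx=3.3,fy=3.3,interpolation=cv2.INTER_CUBIC))
togo(0,.185,.16)
E
```

```text
t: 5.95
tcp_pos: [0.5084, 0.2354, 0.1883]
eef_rot: [-180.0, -0.1, -12.7]
force: [0.8, -0.5, -0.1]
grip_width: 0.004
grasp_force: 0.0
t: 6.32
tcp_pos: [0.5211, 0.2914, 0.1876]
eef_rot: [180.0, 0.0, -12.7]
force: [-0.5, 0.3, 0.5]
grip_width: 0.007
grasp_force: 0.0
target [0.6113 0.1555 0.16  ] rows [0.1177 0.1123 0.0277] [ 0.02  0.02 -0.01] at bed [-0.1176  0.2973] 0.1877 F [-0.2  0.3  0.2] 6.375
```

View pics/c2.png

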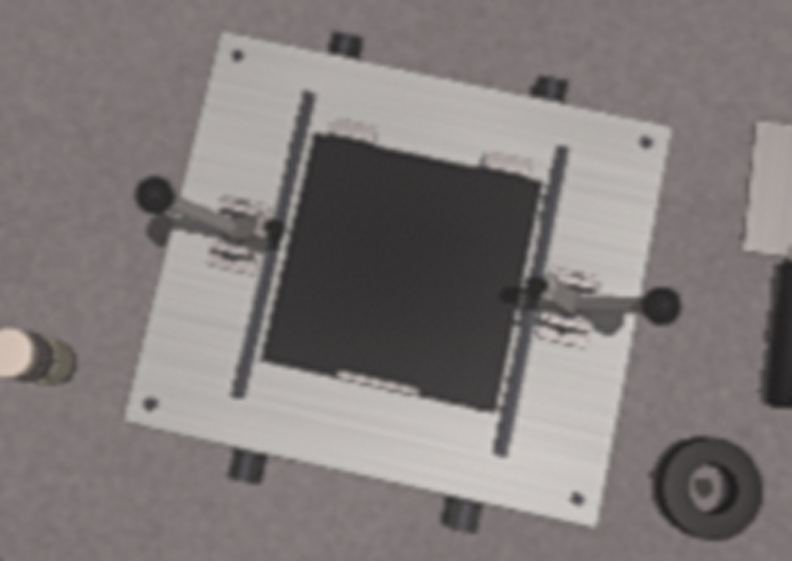

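The plate is square against both stops: its far edge meets them at (355,137) and (508,172) in the crop, and both levers are still open. I'll do the left clamp now.

```bash
python3 jog.py '[[0.06,0.03,0,0,0,0],[0.118,0.06,0,0,0,0],[0.118,0.087,0,0,0,0],[0.118,0.087,0.05,0,0,0],[0.118,0.087,0.08,0,0,0],[0.118,0.087,0.08,0,0,0],[0.118,0.097,0.08,0,0,0],[0.118,0.107,0.08,0,0,0]]'
python3 -c "
from h import *
togo(0,.17,.108)"
```

```text
t: 7.38
tcp_pos: [0.614, 0.1608, 0.1096]
eef_rot: [-180.0, -0.1, -12.7]
force: [-0.8, -0.1, 0.3]
grip_width: 0.006
grasp_force: 0.0
target [0.608  0.1408 0.108 ] rows [-0.0015  0.0208  0.0015] [-0.05 -0.11  0.  ] at bed [0.0015 0.1908] 0.1096 F [-0.8 -0.1  0.3] 7.375
```

```bash
python3 jog.py '[[0,0.01,0,0,0,0],[0,0.02,0,0,0,0],[0,0.026,0,0,0,0],[0,0.032,0,0,0,0],[0,0.038,0,0,0,0],[0,0.044,0,0,0,0],[0,0.05,0,0,0,0],[0,0.056,0,0,0,0]]'
python3 jog.py '[[0,0.006,0,0,0,0],[0,0.012,0,0,0,0],[0,0.018,0,0,0,0]]'
python3 -c "
from h import *
togo(0,.10,.108)"
```

```text
t: 8.38
tcp_pos: [0.6011, 0.1065, 0.108]
eef_rot: [180.0, -0.0, -12.7]
force: [0.8, 0.9, 1.1]
grip_width: 0.002
grasp_force: 0.8
t: 8.75
tcp_pos: [0.5969, 0.0888, 0.1077]
eef_rot: [180.0, 0.0, -12.7]
force: [0.0, -0.4, 0.3]
grip_width: 0.008
grasp_force: 0.0
target [0.5926 0.0726 0.108 ] rows [-0.0006  0.0168 -0.0003] [0.01 0.03 0.  ] at bed [0.0006 0.1168] 0.1077 F [ 0.  -0.4  0.3] 8.75
```

Force dropped to zero past centre. I'll retreat outward, go up and across to the right side (bed y = -0.21) at a safe height, then look.

```bash
python3 jog.py '[[0,-0.03,0,0,0,0],[0,-0.06,-0.03,0,0,0],[0,-0.06,-0.08,0,0,0],[0,-0.04,-0.11,0,0,0],[0,0.02,-0.11,0,0,0],[0,0.08,-0.11,0,0,0],[0,0.14,-0.11,0,0,0],[0,0.20,-0.11,0,0,0]]'
python3 jog.py '[[0,0.06,0,0,0,0],[0,0.12,0,0,0,0],[0,0.14,0,0,0,0],[0,0.14,0,0,0,0]]'
python3 - <<'E'
from h import *
im=r.grab_frame("top")[:,:,::-1];s=r.grab_frame("scene")[:,:,::-1]
cv2.imwrite("pics/c3.png",np.hstack([cv2.resize(im[115:285,145:385],(400,283)),cv2.resize(s[120:262,140:340],(400,283))]))
togo(0,-.195,.108)
E
```

```text
t: 9.75
tcp_pos: [0.5524, -0.1077, 0.218]
eef_rot: [180.0, -0.0, -12.7]
force: [0.9, -0.2, 0.1]
grip_width: 0.007
grasp_force: 0.0
t: 10.25
tcp_pos: [0.5221, -0.2431, 0.2177]
eef_rot: [-180.0, 0.0, -12.8]
force: [-0.0, 0.8, -0.9]
grip_width: 0.005
grasp_force: 0.0
target [ 0.5277 -0.2152  0.108 ] rows [-0.0007 -0.0268  0.1098] [-0.02  0.02  0.02] at bed [ 0.0007 -0.2218] 0.2178 F [-0.1  0.4 -0.4] 10.35
```

View pics/c3.png

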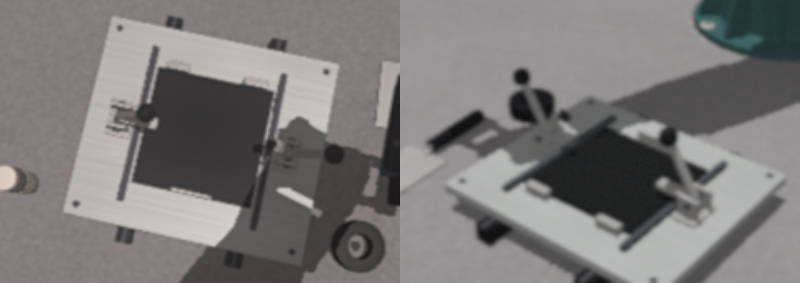

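The left lever has snapped inward, with its ball over the plate at (146,112) in the left panel. The right lever is still open, with its ball at (333,154). Now the right clamp.

```bash
python3 jog.py '[[0,0,0.06,0,0,0],[0,0,0.11,0,0,0],[0,-0.01,0.11,0,0,0],[0,-0.03,0.11,0,0,0],[0,-0.045,0.11,0,0,0],[0,-0.052,0.11,0,0,0],[0,-0.058,0.11,0,0,0],[0,-0.064,0.11,0,0,0]]'
python3 jog.py '[[0,-0.006,0,0,0,0],[0,-0.012,0,0,0,0],[0,-0.018,0,0,0,0],[0,-0.024,0,0,0,0],[0,-0.03,0,0,0,0],[0,-0.036,0,0,0,0],[0,-0.042,0,0,0,0]]'
python3 -c "
from h import *
togo(0,-.10,.108)"
```

```text
t: 11.35
tcp_pos: [0.5376, -0.1812, 0.1094]
eef_rot: [179.9, -0.2, -12.7]
force: [-3.6, -11.5, 10.0]
grip_width: 0.004
grasp_force: 6.3
t: 12.22
tcp_pos: [0.5457, -0.1384, 0.1078]
eef_rot: [-180.0, 0.0, -12.7]
force: [-0.5, 0.3, -0.3]
grip_width: 0.004
grasp_force: 0.0
target [ 0.5486 -0.1226  0.108 ] rows [-0.0006 -0.0161 -0.0002] [-0.01  0.02  0.01] at bed [ 0.0006 -0.1161] 0.1078 F [-0.5  0.3 -0.3] 12.225
```

```bash
python3 jog.py '[[0,0.03,0,0,0,0],[0,0.06,-0.02,0,0,0],[0,0.07,-0.06,0,0,0],[0,0.08,-0.12,0,0,0],[0,0.14,-0.12,0,0,0],[0,0.18,-0.12,0,0,0],[0,0.18,-0.12,0,0,0],[0,0.18,-0.12,0,0,0]]'
python3 - <<'E'
from h import *
im=r.grab_frame("top")[:,:,::-1];s=r.grab_frame("scene")[:,:,::-1]
cv2.imwrite("pics/c4.png",np.hstack([cv2.resize(im[115:285,145:385],(400,283)),cv2.resize(s[120:262,140:340],(400,283))]))
E
```

```text
t: 13.22
tcp_pos: [0.5062, -0.3139, 0.2276]
eef_rot: [-180.0, 0.0, -12.7]
force: [-0.3, -0.2, 0.0]
grip_width: 0.005
grasp_force: 0.0
```

View pics/c4.png

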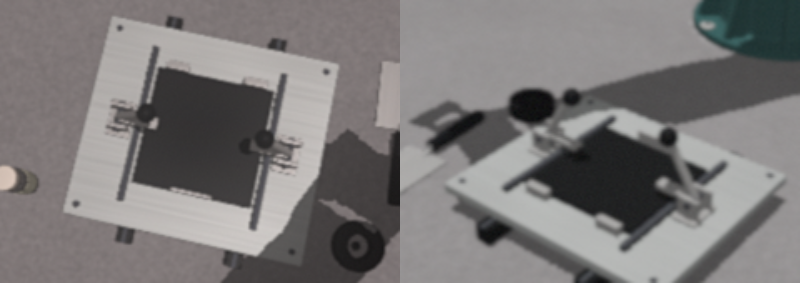

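Both levers now lean inward, with balls at (146,112) and (264,139). I'll check the ball positions numerically before handing in.

```bash
python3 - <<'E'
from h import *
for u,v in((146,112),(264,139)):
    p=ray("top",(145+u*.6,115+v*.6),.119);print((B.T@(p[:2]-C)).round(3))
E
```

```text
[0.002 0.068]
[ 0.001 -0.067]
```

Both balls are within 2 mm of the clamped position (0, ±67 mm).

```bash
python3 -c "
from bench import r
print(r.finish_job())"
```

```text
the job is handed in; nothing more can be done
None
```

The plate is home against both end stops, both clamps are snapped over (balls within 2 mm of their clamped positions), the hand is clear, and the job was handed in at about 13 s; no verdict was returned.

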